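# Slide two cake boards out over the edge of a pastry slab

### The job

With your fingertips, slide the two thin wooden cake boards across the marble slab towards you, until each overhangs the slab's front edge by 3 cm (to within a centimetre) and lies square to that edge, so that the baker can get her fingers underneath. Push them flat along the stone without picking them up, in either order, keep them side by side on the slab, and leave the tea light, the cup and the other things where they stand.

Things in the scene. Friction and masses are not known exactly. Their poses are not given: they have to be found in the camera images.
- slab: Fixed white marble pastry slab on four small rubber feet, 260 mm (x) by 460 mm (y), its flat top 30 mm above the console. Origin: centre of its footprint, at the console's surface. Its x axis points away from the robot, square to its long edges; the yaw varies. Its front edge is the long edge facing the robot, at x = -130 mm in its frame.
- slab_front (a point): Middle of the slab's front edge at the height of its top, 30 mm above the console. Axes as the slab's.
- long_board: Thin flat rectangular board of pale plywood with slightly rounded edges, 140 mm (its own x) by 96 mm (y), 8 mm thick, about 0.16 kg, lying loose on the slab, on the left or the right half, turned up to 0.3 rad from the slab. Origin: centre of the underside. At yaw equal to the slab's its x axis points away from the slab's front edge. It is too wide to be grasped and slides under a light push (a few newtons) on its rear edge.
- long_board_front (a point): Middle of the long board's front edge (the edge that is to overhang), at its underside, 70 mm along -x from the board's origin. How far it lies beyond the slab's front edge, along the slab's -x, is the overhang.
- short_board: Thin flat rectangular board of pale plywood with slightly rounded edges, 96 mm (its own x) by 96 mm (y), 8 mm thick, about 0.11 kg, lying loose on the slab, on the other half, about 250 mm to the side of the long one, turned likewise. Origin: centre of the underside. At yaw equal to the slab's its x axis points away from the slab's front edge. It is too wide to be grasped and slides under a light push (a few newtons) on its rear edge.
- short_board_front (a point): Middle of the short board's front edge (the edge that is to overhang), at its underside, 48 mm along -x from the board's origin. How far it lies beyond the slab's front edge, along the slab's -x, is the overhang.
- candle: Tea light in a round metal cup, 38 mm across, 15 mm high, loose, standing on the slab between the two boards towards the back; to be left alone. Origin: centre of its underside.
- cup: Green and white enamel cup, 64 by 89 mm with its handle, 48 mm high, loose on the console to the right of the slab; to be left alone. Origin: its underside.
- jam: Glass jar of jam with a red lid, 65 mm across, 97 mm high, loose on the console to the right of the slab; to be left alone. Origin: centre of its underside.
- timer: Cream wind-up kitchen timer, 64 mm across, 56 mm high, loose on the console to the left of the slab; to be left alone. Origin: centre of its underside.

How it is judged (in metres and radians):
At the end, for the whole second after the job is handed in: Each board lies flat and at rest on the slab (tilted under 0.04 rad, centre within 180 mm of the slab's middle along the edge), the middle of its front edge 20 to 40 mm beyond the slab's front edge, its x axis within 0.14 rad of the slab's (x of long_board_front in the frame of slab between -0.17 and -0.15 m and angle between the x axis of each of long_board, short_board and the x axis of slab, either way round below 0.14 rad and angle between each of long_board, short_board's own z axis and vertical below 0.04 rad and z of long_board in the frame of slab between 0.026 and 0.035 m and y of long_board in the frame of slab between -0.18 and 0.18 m and linear speed of each of long_board, short_board below 0.01 m/s and x of short_board_front in the frame of slab between -0.17 and -0.15 m and z of short_board in the frame of slab between 0.026 and 0.035 m and y of short_board in the frame of slab between -0.18 and 0.18 m); the robot touches nothing.
It fails at once if the long board is lifted or tipped off the slab instead of being slid (height (world z) of long_board above 0.045 m or angle between long_board's own z axis and vertical above 0.2 rad).
It fails at once if the short board is lifted or tipped off the slab instead of being slid (height (world z) of short_board above 0.045 m or angle between short_board's own z axis and vertical above 0.2 rad).
It fails at once if the tea light, cup, jam jar or kitchen timer is moved more than 20 mm or tipped over (distance of any of candle, cup, jam, timer from where it was at the start of the episode above 0.02 m or angle between any of candle, cup, jam, timer's own z axis and vertical above 0.3 rad).
It also fails if it takes over 51 s, if anything falls off the work surface, if the arm or the gripper's body presses on something with over 40 N, if the wrist force passes 120 N, or if a joint passes its speed limit or range.

### The arm

A 6-joint arm with a two-finger parallel gripper is mounted at the origin on a cart in front of the work surface, level with it; the furniture and walls round the work are solid. World frame = base frame: x ahead of the robot, y to its left, z up, the work surface at z = 0. Lengths are in m, angles in degrees, forces in N, time in s.
With the tool pointing down it reaches from about 0.3 to 0.75 m from the base axis. Payload 8.5 kg.
Tool frame: the origin (TCP) lies at the very end of the fingers, on their centre line; the grasp point (between the pads) lies 19 mm behind it (env.tcp_to_grasp is the distance from the TCP to the grasp point, in m); z points along the fingers, y is the line along which they close (so a half turn about z gives the same grasp; the last joint's range is limited). The gripper opens to 85 mm and grips with 20 to 120 N. Pads are 22 mm wide; open, the fingers measure 114 mm over their backs; the gripper's body (76 mm by 85 mm) begins 54 mm behind the grasp point. The pads swing forward as they close: fully open they stand 13 mm farther back than shut.
Start: joints at [61.69, 21.807, 74.336, -0, 83.858, -12.336], TCP at [0.151, 0.529, 0.231] pointing down, gripper open.
Joint ranges: [-178.18, 178.18], [-50.72, 133.34], [12.68, 142.11], [-81.47, 261.47], [9.98, 163.14], [-165.26, 165.26]. Speed limits (degrees/s): [136.94, 136.94, 180, 180, 180, 180].

### API

Orientations are given as a 3x3 rotation matrix whose columns are the frame's x, y, z axes.
In Python, from rig import status, get_image, env gives the robot as it stands.
- The arm moves only by the shell command python3 -m handwheel 'ROWS' [FORCE]. ROWS is text: rows parted by semicolons, each of 7 numbers parted by spaces: the shift along the world's x, y, z in cm, then the turn, a rotation vector about the world's x, y, z in degrees, then the opening, from 0 (shut) to 1 (fully open). In form: dx dy dz wx wy wz gripper; .... A call has 1 to 8 rows; each row is the pose to reach, as a shift and turn from the pose commanded when the call began; what a row does not reach only later rows make up. A row lasts 1/12 s, in which the tool goes at most 41.7 mm and 7.16 degrees, less where a joint would pass 70% of its speed; a pose out of reach is approached as far as the arm can. A call with a gripper value outside its range is refused whole. The fingers move at their own pace and stop on an object; FORCE is the grip in N (left out, the last holds). Time passes only in rows, so rows that repeat a pose let the fingers close. It gives the time, the measured TCP pose, the force, the opening and the grip force at its end, in the units of the state.
- status.observe(): the state, without advancing time (a new reading comes with each control period).
- get_image(name): name is "scene" or "top"; returns a dict with "color" (480x640x3 uint8, red, green, blue), "vertical_fov" (degrees; the focal length in pixels is half the picture's height over the tangent of half this angle, whatever the lens; pixels are square), "cx", "cy" (the principal point, pixels), "xyz" and "orientation" of the camera in the world. Camera axes: x right, y down, z forward; pixel columns grow to the right and rows downward; lengths in m; the calibration is good to about 2 mm. A picture is of the moment at which its call begins. There is no depth.
- env.close_job(): hands the job in; it is judged then, once.
The state is a dict: "time_s": time; "q": joint angles; "qvel": joint speeds; "joint_efforts": joint torques, N m; "position": TCP position; "tool_rot": TCP orientation; "ft_force": force on the tool from outside, world axes, zero at the start; "wrist_torque": the same for the moment, N m; "grip_width": finger opening in m; "gripper_force": force on a finger pad.
Only numpy, scipy, OpenCV 4.12 (cv2) and the standard library are available. Lean on these libraries where they do the work, as an engineer would, in place of code of your own. Each camera call takes 0.05 s, during which the arm holds its last target. There are 200 camera calls.

## Working session

There is one attempt and no reset: what is moved stays moved. The work goes in short steps, Python scripts to look and compute and a shell command to move; the robot and the scene stay as the last step left them, time stands still between calls to the robot, and variables do not carry over. Pictures are saved under pics/ and viewed, at most 10 in all, crops included, and the job is handed in when it is done.

```bash
ls; mkdir -p pics; python3 - <<'E'
from rig import status,get_image,env
import cv2
for n in("scene","top"):
    g=get_image(n);cv2.imwrite(f"pics/{n}0.png",g["color"][:,:,::-1])
    print(n,g["vertical_fov"],g["cx"],g["cy"],g["xyz"],g["orientation"])
s=status.observe();print(s["time_s"],s["position"],s["tool_rot"],s["grip_width"])
E
```

```text
pics
scene 49.80684349875527 318.16459023138725 239.00131240755937 [-0.28337448 -0.54628128  1.02327563] [[ 0.52565614 -0.614743    0.58802778]
 [-0.85069623 -0.37884677  0.36440507]
 [-0.00124304 -0.69178477 -0.72210268]]
top 52.45953046887627 322.43433553734144 232.9826320476341 [ 0.27251326 -0.04002394  1.25317208] [[-0.02947233 -0.98266447  0.1830353 ]
 [-0.99956354  0.02934558 -0.00340154]
 [-0.0020287  -0.18305567 -0.98310046]]
0.1 [0.1512468  0.52851948 0.23077616] [[-9.61386613e-01  2.75200620e-01 -6.31700758e-04]
 [ 2.75201200e-01  9.61385930e-01 -1.18009278e-03]
 [ 2.82545956e-04 -1.30837021e-03 -9.99999104e-01]] 0.08512532691347256
```

View pics/top0.png

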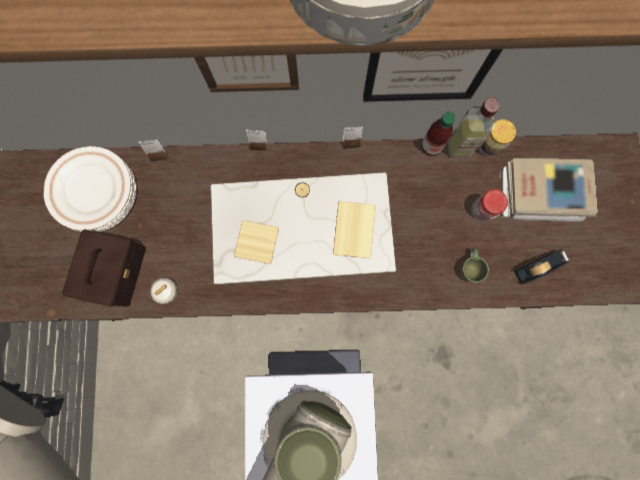

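View pics/scene0.png

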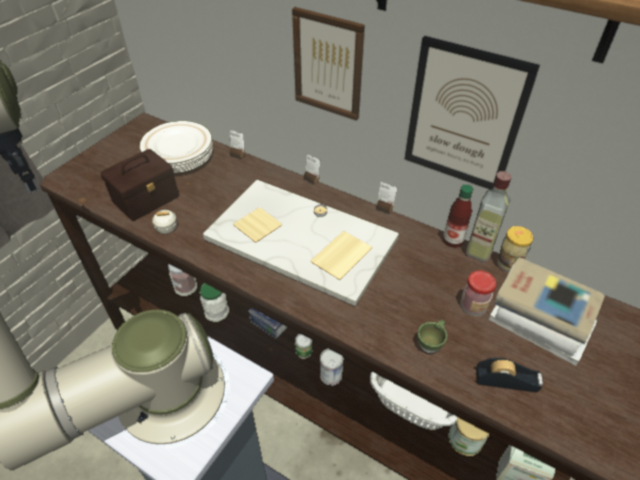

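The top view shows the slab with corners near (211,184), (387,174), (394,272) and (215,282). The short board is at (257,242), the long board at (355,230), and the tea light at (302,190). The cup is at (475,267), the jam at (490,205) and the timer at (163,291). The scene view agrees.

```bash
cat > m.py <<'E'
import numpy as np,cv2
from rig import get_image,status
def cast(g,p,z):
    p=np.asarray(p,float).reshape(-1,2);f=240/np.tan(np.radians(g["vertical_fov"]/2))
    d=np.c_[(p[:,0]-g["cx"])/f,(p[:,1]-g["cy"])/f,np.ones(len(p))]@np.array(g["orientation"]).T
    c=np.array(g["xyz"]);return (c+d*((z-c[2])/d[:,2])[:,None])[:,:2]
ROI={"top":(195,165,410,292),"scene":(200,178,402,300)}
def rect(g,m,z,axis=0):
    c=max(cv2.findContours(m,cv2.RETR_EXTERNAL,cv2.CHAIN_APPROX_NONE)[0],key=cv2.contourArea)
    w=cast(g,cv2.convexHull(c),z)
    (x,y),(a,b),t=cv2.minAreaRect((w*1000).astype(np.float32))
    t=(t+45)%90-45
    return np.array([x,y]),(a,b),t,w
def measure(n,save=None):
    g=get_image(n);x0,y0,x1,y1=ROI[n]
    h=cv2.cvtColor(g["color"],cv2.COLOR_RGB2HSV)
    roi=np.zeros(h.shape[:2],np.uint8);roi[y0:y1,x0:x1]=255
    k=np.ones((3,3),np.uint8)
    sl=cv2.inRange(h,(0,0,150),(180,110,255))&roi
    bd=cv2.morphologyEx(cv2.inRange(h,(12,45,150),(35,255,255))&roi,cv2.MORPH_OPEN,k)
    out={"slab":rect(g,cv2.morphologyEx(sl|bd,cv2.MORPH_CLOSE,k),.03)}
    cs=sorted(cv2.findContours(bd,cv2.RETR_EXTERNAL,cv2.CHAIN_APPROX_NONE)[0],key=cv2.contourArea)[-2:]
    for c in cs:
        m=np.zeros_like(bd);cv2.drawContours(m,[c],-1,255,-1)
        r=rect(g,m,.038);out["long" if r[0][1]<out["slab"][0][1] else "short"]=r
    if save: cv2.imwrite(save,cv2.resize(np.hstack([(sl|bd)[y0:y1,x0:x1],bd[y0:y1,x0:x1]]),None,fx=1.8,fy=1.8))
    return g,out
E
python3 - <<'E'
from m import *
for n in("top","scene"):
    g,o=measure(n,f"pics/m_{n}.png")
    for k,v in o.items(): print(n,k,*[np.round(q,1) for q in v[:3]])
    if n=="top": print("candle",cast(g,(302,190),.015+.03)); print(cast(g,[(475,267),(490,205),(163,291),(211,184),(387,174),(394,272),(215,282)],.03))
E
```

```text
top slab [518.4   8.9] [260.9 458.8] 2.3
top short [482.1 124.1] [96.6 96.7] -13.6
top long [ 506.4 -124.4] [ 96.5 139.3] -7.9
candle [[0.61112813 0.00488748]]
[[ 0.40161486 -0.42596198]
 [ 0.56074577 -0.47855416]
 [ 0.36464374  0.35858211]
 [ 0.63860788  0.2419951 ]
 [ 0.65188056 -0.21747582]
 [ 0.39505991 -0.22129117]
 [ 0.38327511  0.22879975]]
scene slab [516.4   7.2] [268.4 463.4] 2.4
scene short [480.5 121.6] [99.2 97.9] -13.5
scene long [ 505. -127.] [ 96.2 142.7] -7.1
```

View pics/m_top.png

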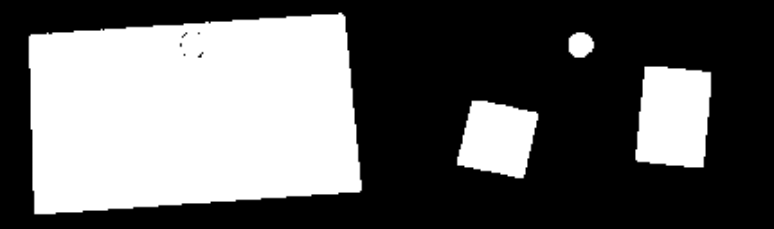

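```bash
python3 -m handwheel '20 -19.3 0 0 0 18.3 0.6;20 -19.3 0 0 0 18.3 0.6;20 -19.3 0 0 0 18.3 0.6;20 -19.3 0 0 0 18.3 0.6;20 -19.3 0 0 0 18.3 0.6;20 -19.3 0 0 0 18.3 0.6;20 -19.3 0 0 0 18.3 0.6;20 -19.3 0 0 0 18.3 0.6'
```

```text
time_s: 0.87
position: [0.3553, 0.3321, 0.2312]
tool_rot: [[-0.999, -0.035, 0.001], [-0.035, 0.999, -0.001], [-0.001, -0.001, -1.0]]
ft_force: [-0.4, -0.4, -0.2]
grip_width: 0.0513
gripper_force: 0.0
```

```bash
python3 -m handwheel '21.7 -21 0 0 0 0 0.6;21.7 -21 0 0 0 0 0.6;21.7 -21 0 0 0 0 0.6;21.7 -21 0 0 0 0 0.6;21.7 -21 0 0 0 0 0.6;21.7 -21 0 0 0 0 0.6;21.7 -21 0 0 0 0 0.6;21.7 -21 0 0 0 0 0.6'; python3 -m handwheel '0 0 -4 0 0 0 0.6;0 0 -8 0 0 0 0.6;0 0 -12 0 0 0 0.6;0 0 -15 0 0 0 0.6;0 0 -17 0 0 0 0.6;0 0 -17 0 0 0 0.6;0 0 -17 0 0 0 0.6;0 0 -17 0 0 0 0.6'
```

```text
time_s: 1.53
position: [0.5715, 0.1217, 0.2304]
tool_rot: [[-0.999, -0.036, 0.0], [-0.036, 0.999, -0.001], [-0.0, -0.001, -1.0]]
ft_force: [-0.1, 0.5, -0.5]
grip_width: 0.051
gripper_force: 0.0
time_s: 2.2
position: [0.5691, 0.1261, 0.0629]
tool_rot: [[-0.999, -0.041, 0.002], [-0.041, 0.999, 0.0], [-0.002, -0.0, -1.0]]
ft_force: [0.3, 0.8, 0.8]
grip_width: 0.0508
gripper_force: 0.0
```

```bash
python3 -m handwheel '0 0 -1.5 0 0 0 0.6;0 0 -2.4 0 0 0 0.6;0 0 -2.8 0 0 0 0.6;0 0 -2.9 0 0 0 0.6;0 0 -3 0 0 0 0.6;0 0 -3 0 0 0 0.6'; python3 -m handwheel '0 0 -0.1 0 0 0 0.6;0 0 -0.2 0 0 0 0.6;0 0 -0.2 0 0 0 0.6'; python3 -m handwheel '0 0 -0.1 0 0 0 0.6;0 0 -0.2 0 0 0 0.6;0 0 -0.2 0 0 0 0.6'
```

```text
time_s: 2.7
position: [0.5686, 0.1258, 0.0318]
tool_rot: [[-0.999, -0.041, 0.001], [-0.041, 0.999, 0.0], [-0.001, -0.0, -1.0]]
ft_force: [-0.2, -0.1, 0.6]
grip_width: 0.0513
gripper_force: 0.0
time_s: 2.95
position: [0.5684, 0.1257, 0.0294]
tool_rot: [[-0.999, -0.041, 0.0], [-0.041, 0.999, -0.0], [-0.0, -0.0, -1.0]]
ft_force: [0.4, 0.1, 0.1]
grip_width: 0.0514
gripper_force: 0.0
time_s: 3.2
position: [0.5682, 0.1258, 0.0271]
tool_rot: [[-0.999, -0.041, -0.0], [-0.041, 0.999, -0.0], [0.0, -0.0, -1.0]]
ft_force: [-0.4, 0.3, 0.2]
grip_width: 0.0513
gripper_force: 0.0
```

```bash
python3 -m handwheel '0 0 -0.1 0 0 0 0.6;0 0 -0.1 0 0 0 0.6;0 0 -0.2 0 0 0 0.6;0 0 -0.2 0 0 0 0.6' | grep -E "pos|ft"; python3 -m handwheel '0 0 -0.1 0 0 0 0.6;0 0 -0.1 0 0 0 0.6' | grep -E "pos|ft"; python3 -m handwheel '0 0 -0.1 0 0 0 0.6;0 0 -0.1 0 0 0 0.6' | grep -E "pos|ft"
```

```text
position: [0.5684, 0.1258, 0.0267]
ft_force: [-4.5, -0.2, 13.7]
position: [0.5685, 0.1258, 0.0267]
ft_force: [-7.4, -1.7, 21.6]
position: [0.5685, 0.1258, 0.0267]
ft_force: [-11.2, -1.6, 31.0]
```

```bash
python3 -m handwheel '0 0 0.55 0 0 0 0.6;0 0 0.55 0 0 0 0.6;-1 -0.04 0.55 0 0 0 0.6;-2 -0.08 0.55 0 0 0 0.6;-2.6 -0.1 0.55 0 0 0 0.6;-3.2 -0.13 0.55 0 0 0 0.6;-3.8 -0.15 0.55 0 0 0 0.6;-4.4 -0.18 0.55 0 0 0 0.6' | grep -E "pos|ft"; python3 -m handwheel '-0.6 -0.02 0 0 0 0 0.6;-1.2 -0.05 0 0 0 0 0.6;-1.8 -0.07 0 0 0 0 0.6;-2.4 -0.1 0 0 0 0 0.6;-3 -0.12 0 0 0 0 0.6;-3.6 -0.14 0 0 0 0 0.6;-4.2 -0.17 0 0 0 0 0.6;-4.6 -0.18 0 0 0 0 0.6' | grep -E "pos|ft"; python3 -m handwheel '-0.3 -0.01 0 0 0 0 0.6;-0.6 -0.02 0 0 0 0 0.6;-0.8 -0.03 0 0 0 0 0.6;-1 -0.04 0 0 0 0 0.6;-1 -0.04 0 0 0 0 0.6' | grep -E "pos|ft"; python3 - <<'E'
from m import *
g=get_image("top");cv2.imwrite("pics/p1.png",cv2.resize(g["color"][160:300,190:410,::-1],None,fx=3,fy=3))
E
```

```text
position: [0.524, 0.1239, 0.0287]
ft_force: [0.5, -0.1, 0.0]
position: [0.4776, 0.1221, 0.0288]
ft_force: [1.4, -0.3, -0.2]
position: [0.4681, 0.1217, 0.0288]
ft_force: [-0.3, -0.3, -0.6]
```

View pics/p1.png

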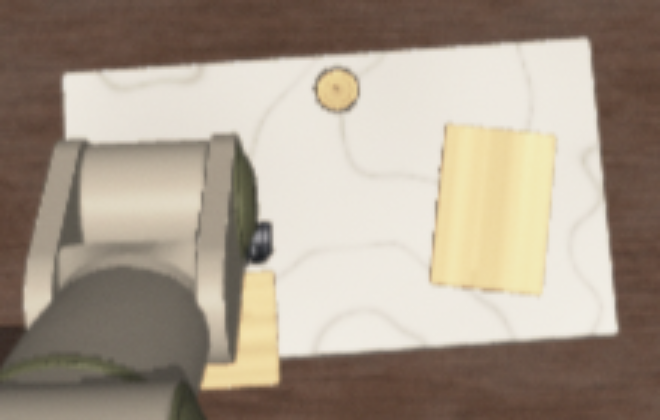

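The short board now overhangs the edge and looks square, with its right side at about crop column 278. Next is the long board.

```bash
python3 -m handwheel '1 0.04 0 0 0 0 0.6;1 0.04 4 0 0 0 0.6;1 0.04 8 0 0 0 0.6;4 -4 8 0 0 0 0.6;7 -7 8 0 0 0 0.6;10 -10 8 0 0 0 0.6;12 -13 8 0 0 0 0.6;14 -16 8 0 0 0 0.6' | grep -E "pos|ft"; python3 -m handwheel '0 -4 0 0 0 0 0.6;0 -8 0 0 0 0 0.6;0 -8.5 0 0 0 0 0.6;0 -8.5 0 0 0 0 0.6' | grep -E "pos|ft"; python3 - <<'E'
from m import *
g,o=measure("scene");G,O=measure("top")
for q in(o,O):
  for k,v in q.items(): print(k,*[np.round(z,1) for z in v[:3]])
E
```

```text
position: [0.6095, -0.0399, 0.1088]
ft_force: [0.6, 0.5, 0.0]
position: [0.6081, -0.1256, 0.1083]
ft_force: [0.6, 0.9, -0.3]
slab [ 521.4 -104.3] [267.1 240.4] 2.4
short [366.2 129.1] [55.8 25.8] -18.1
long [ 506.7 -125.9] [ 98.9 145.6] -7.1
slab [411.  113.3] [438.  184.8] -22.3
long [ 502.8 -144.9] [ 54.4 137.9] -7.9
```

```bash
python3 -m handwheel '0 0 -3 0 0 0 0.6;0 0 -5 0 0 0 0.6;0 0 -7 0 0 0 0.6;0 0 -7.7 0 0 0 0.6;0 0 -7.9 0 0 0 0.6;0 0 -7.95 0 0 0 0.6;0 0 -7.95 0 0 0 0.6' | grep -E "pos|ft"; python3 -m handwheel '-1 -0.04 0 0 0 0 0.6;-1.6 -0.06 0 0 0 0 0.6;-2.2 -0.09 0 0 0 0 0.6;-2.8 -0.11 0 0 0 0 0.6;-3.4 -0.14 0 0 0 0 0.6;-4 -0.16 0 0 0 0 0.6;-4.6 -0.18 0 0 0 0 0.6;-5.2 -0.21 0 0 0 0 0.6' | grep -E "pos|ft"; python3 -m handwheel '-0.6 -0.02 0 0 0 0 0.6;-1.2 -0.05 0 0 0 0 0.6;-1.8 -0.07 0 0 0 0 0.6;-2.4 -0.1 0 0 0 0 0.6;-2.8 -0.11 0 0 0 0 0.6;-3.1 -0.12 0 0 0 0 0.6;-3.4 -0.14 0 0 0 0 0.6;-3.4 -0.14 0 0 0 0 0.6' | grep -E "pos|ft"
```

```text
position: [0.609, -0.1229, 0.0305]
ft_force: [0.4, -1.0, -0.3]
position: [0.5558, -0.1254, 0.0294]
ft_force: [1.6, -0.6, 1.2]
position: [0.5217, -0.1267, 0.0292]
ft_force: [-0.2, -0.4, -0.1]
```

```bash
sed -i 's/"top":(195,165,410,292)/"top":(195,165,410,310)/;s/"scene":(200,178,402,300)/"scene":(190,178,410,310)/' m.py; cat >> m.py <<'E'
S=np.array([518.4,8.9]);T=np.radians(2.3);U=np.array([np.cos(T),np.sin(T)]);V=np.array([-U[1],U[0]])
def report():
    for n in("top","scene"):
        g,o=measure(n)
        for k in("short","long"):
            if k in o:
                c,s,t,w=o[k];r=c-S;print(n,k,"slab xy",np.round([r@U,r@V],1),"overhang",round((96 if k=="short" else 140)/2-r@U-130,1),"size",np.round(s,1),"rel yaw",round(t-2.3,1))
E
python3 -m handwheel '1 0.04 0 0 0 0 0.6;1 0.04 4 0 0 0 0.6;1 0.04 8 0 0 0 0.6;3 4 10 0 0 0 0.6;6 8 12 0 0 0 0.6;10 12 14 0 0 0 0.6;12 13 14 0 0 0 0.6;12 13 14 0 0 0 0.6' | grep -E "pos|ft"; python3 - <<'E'
from m import *
report()
g=get_image("top");cv2.imwrite("pics/p2.png",cv2.resize(g["color"][160:310,190:410,::-1],None,fx=3,fy=3))
E
```

```text
position: [0.6448, 0.0067, 0.1706]
ft_force: [-0.1, 0.2, -0.0]
top long slab xy [ -84.  -144.9] overhang 24.0 size [140.1  96.8] rel yaw -0.1
scene short slab xy [-104.8   68. ] overhang 22.8 size [101.5  36.9] rel yaw 2.8
scene long slab xy [ -84.7 -147.4] overhang 24.7 size [141.8  99.6] rel yaw 0.1
```

View pics/p2.png

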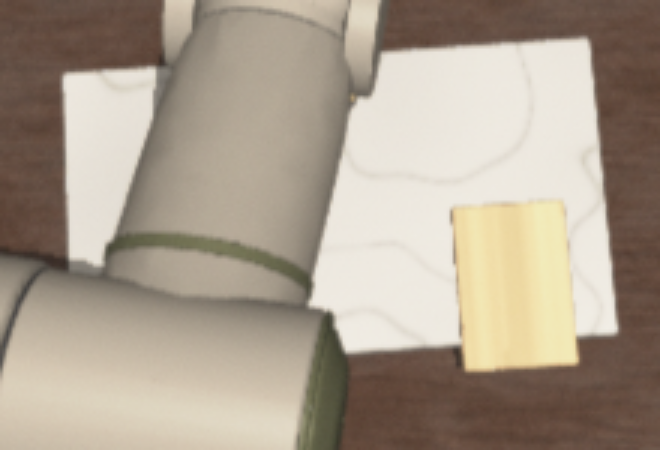

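The arm hides the short board here. The long board is square and overhangs by 24 mm (front edge at crop row 368). From the tool's stop position the short board should be at about 24 mm too, so I'll push each one 6 mm further.

```bash
python3 -m handwheel '-3 -3 0 0 0 0 0.6;-5 -6 0 0 0 0 0.6;-8 -9 -1 0 0 0 0.6;-11 -12 -4 0 0 0 0.6;-11 -13.7 -8 0 0 0 0.6;-11 -13.7 -10 0 0 0 0.6;-11 -13.7 -10 0 0 0 0.6;-11 -13.7 -10 0 0 0 0.6' | grep -E "pos|ft"; python3 -m handwheel '0 0 -2 0 0 0 0.6;0 0 -3.5 0 0 0 0.6;0 0 -4.05 0 0 0 0.6;0 0 -4.05 0 0 0 0.6;0 0 -4.05 0 0 0 0.6'| grep -E "pos|ft"
```

```text
position: [0.5311, -0.1341, 0.0688]
ft_force: [0.9, -0.3, 1.0]
position: [0.5331, -0.1337, 0.0303]
ft_force: [0.6, -0.3, 1.2]
```

```bash
python3 -m handwheel '-0.4 -0.02 0 0 0 0 0.6;-0.8 -0.03 0 0 0 0 0.6;-1.1 -0.04 0 0 0 0 0.6;-1.4 -0.06 0 0 0 0 0.6;-1.7 -0.07 0 0 0 0 0.6;-1.7 -0.07 0 0 0 0 0.6;-1.7 -0.07 0 0 0 0 0.6' | grep -E "pos|ft"; python3 -m handwheel '1 0 0 0 0 0 0.6;1 0 4 0 0 0 0.6;0 4 7 0 0 0 0.6;-1 8 7 0 0 0 0.6;-2 12 7 0 0 0 0.6;-3 16 7 0 0 0 0.6;-3.2 20 7 0 0 0 0.6;-3.2 24 7 0 0 0 0.6' | grep -E "pos|ft"; python3 -m handwheel '0 1.5 0 0 0 0 0.6;0 1.5 0 0 0 0 0.6;0 1.5 -4 0 0 0 0.6;0 1.5 -6 0 0 0 0.6;0 1.5 -6.7 0 0 0 0.6;0 1.5 -7 0 0 0 0.6;0 1.5 -7 0 0 0 0.6'| grep -E "pos|ft"
```

```text
position: [0.5151, -0.1345, 0.0289]
ft_force: [0.4, -0.3, 0.8]
position: [0.4819, 0.1042, 0.0988]
ft_force: [0.7, -1.0, 0.6]
position: [0.4836, 0.1168, 0.0289]
ft_force: [-0.5, -0.1, 0.3]
```

```bash
python3 -m handwheel '-0.5 -0.02 0 0 0 0 0.6;-0.9 -0.04 0 0 0 0 0.6;-1.2 -0.05 0 0 0 0 0.6;-1.5 -0.06 0 0 0 0 0.6;-1.8 -0.07 0 0 0 0 0.6;-2.1 -0.08 0 0 0 0 0.6;-2.1 -0.08 0 0 0 0 0.6;-2.1 -0.08 0 0 0 0 0.6' | grep -E "pos|ft"; python3 -m handwheel '1 0 0 0 0 0 0.6;1 0 4 0 0 0 0.6;1 0 8 0 0 0 0.6;1 0 12 0 0 0 0.6;0 3 16 0 0 0 0.6;-3 6 18 0 0 0 0.6;-6 9 20 0 0 0 0.6;-9 12 20 0 0 0 0.6' | grep -E "pos|ft"; python3 -m handwheel '-3 3 0 0 0 0 0.6;-6 6 0 0 0 0 0.6;-9 9 0 0 0 0 0.6;-12 12 0 0 0 0 0.6;-15 15 0 0 0 0 0.6;-18 18 0 0 0 0 0.6;-21 21 0 0 0 0 0.6;-21 24 0 0 0 0 0.6'| grep -E "pos|ft"; python3 - <<'E'
from m import *
report()
g=get_image("top");cv2.imwrite("pics/p3.png",g["color"][:,:,::-1])
print(status.observe()["time_s"])
E
```

```text
position: [0.4621, 0.1167, 0.0288]
ft_force: [-0.1, -0.1, -0.1]
position: [0.3847, 0.2249, 0.2288]
ft_force: [-0.1, 0.4, -0.4]
position: [0.1703, 0.4645, 0.2266]
ft_force: [1.1, 0.0, 0.9]
top short slab xy [-111.3  102.8] overhang 29.3 size [97.1 95.2] rel yaw -2.3
top long slab xy [ -90.9 -145.3] overhang 30.9 size [140.2  97.1] rel yaw 0.0
scene short slab xy [-112.5  100.6] overhang 30.5 size [98.4 98.8] rel yaw -0.7
scene long slab xy [ -91.8 -147.9] overhang 31.8 size [141.6  99.8] rel yaw 0.2
14.5667
```

View pics/p3.png

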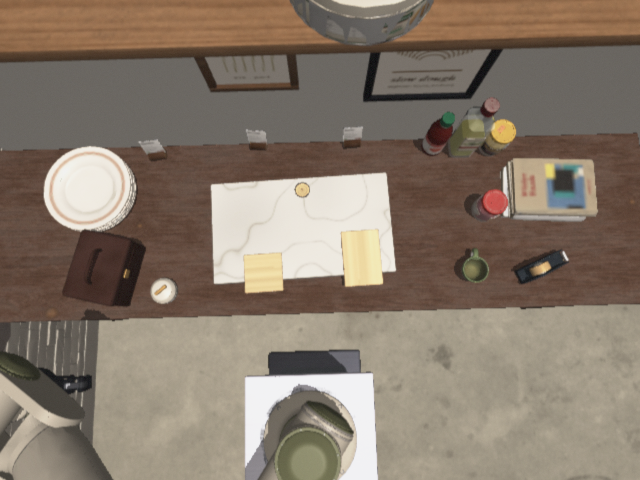

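Both boards, at (264,272) and (362,258), overhang by about 30 mm and lie square. The tea light, cup, jam and timer haven't moved, and the arm is clear.

```bash
python3 -c "
from rig import env
print(env.close_job())"
```

```text
the job is handed in; nothing more can be done
None
```

I slid both boards to about 30 mm overhang (long about 31 mm, short about 30 mm), square to the slab's front edge within about 2°, left everything else where it stood, and handed the job in at about 14.6 s; no verdict was returned.

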